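# Check a microscope post with an assembly square

### The arm

A 7-joint arm with a two-finger parallel gripper is mounted at the origin on the work surface. World frame = base frame: x ahead of the robot, y to its left, z up, the work surface at z = 0. Lengths are in m, angles in degrees, forces in N, time in s.
With the tool pointing down it reaches from about 0.425 to 0.825 m from the base axis. Payload 3.6 kg.
Tool frame: the origin (TCP) lies midway between the tips of the shut fingers; the grasp point (between the pads) lies 19 mm behind it (bot.pinch_z is the distance from the TCP to the grasp point, in m); z points along the fingers, y is the line along which they close (so a half turn about z gives the same grasp; the last joint's range is limited). The gripper opens to 93 mm and grips with 3 to 60 N. Pads are 15 mm wide; open, the fingers measure 128 mm over their backs; the gripper's body (75 mm by 188 mm) begins 65 mm behind the grasp point.
Start: joints at [-73.711, 35.231, -0.722, 81.555, 0.464, 63.22, -2.315], TCP at [0.199, 0.619, 0.219] pointing down, gripper open.
Joint ranges: [-178.69, 178.69], [-17.37, 117.87], [-77.05, 75.6], [15.02, 138.74], [-78.02, 258.01], [0.78, 113.62], [-162.83, 162.83]. Speed limits (degrees/s): [159.86, 159.86, 180, 180, 180, 180, 180].

### API

Orientations are given as a 3x3 rotation matrix whose columns are the frame's x, y, z axes.
In Python, from cell import bot, eyes, finder gives the robot as it stands.
- The arm moves only by the tool apply_moves, never from a script. Its argument "steps" is a list of rows, each a list of 3 entries, a list of its own where there are three numbers: the turn, a rotation vector about the tool's x, y, z each as a share of 360 degrees, from -1 to 1, then the shift along the tool's x, y, z each as a share of 0.25 m, from -1 to 1, then the closure, from 0 (fully open) to 1 (shut). In form: [[[ax, ay, az], [tx, ty, tz], jaw], ...]. A call has 1 to 12 rows; each row shifts and turns the commanded pose from where the row before left it, along the tool's axes as they then stand; what a row does not reach is not made up. A row lasts 1/8 s, in which the tool goes at most 62.5 mm and 10.7 degrees, less where a joint would pass 70% of its speed; a pose out of reach is approached as far as the arm can. A call with a number of a shift or a turn outside -1 to 1 is refused whole. A call with a gripper value outside its range is refused whole. The fingers move at their own pace and stop on an object; "force" is the grip in N (left out, the last holds). Time passes only in rows, so rows that do not move let the fingers close. It gives the time, the measured TCP pose, the force, the opening and the grip force at its end, in the units of the state.
- bot.get_obs(): the state, without advancing time (a new reading comes with each control period).
- eyes.read_camera(name): name is "side" or "top" or "wrist"; returns the picture (400x640x3 uint8, red, green, blue); there is no depth.
- eyes.camera_info(name): a dict with "mtx" (3x3 intrinsics, pixels), "D" ([k1, k2, p1, p2, k3] as OpenCV has them; the pictures are not rectified), "rvec" (rotation vector, rad) and "tvec" (3), from world to camera coordinates, as OpenCV has them. Camera axes: x right, y down, z forward; pixel columns grow to the right and rows downward; lengths in m; the calibration is good to about 2 mm. A picture is of the moment at which its call begins: read the wrist's pose just before it. camera_info takes no time and is no camera call; for the wrist camera it gives the pose at the moment of the call.
- bot.finish_job(): hands the job in; it is judged then, once.
Trained networks look in the newest picture that a camera, given by its name, has taken for a name from the list of things; names that differ only in an ending like _2 or _b are one class to them, and where a whole thing is asked for, a point or a joint stands for the part that bears it (a point fixed in the world has none). Each returns a list of dicts, best first, with "score" (0 to 1); they miss things now and then, are a little off and sometimes report something else, mostly with a low value. They report only what shows in the picture. A call takes as long as a camera call. They do not tell look-alikes from the thing itself.
- finder.find_in(target, camera): "pixel" ([column, row] in pixels, amid what is visible of it).
The state is a dict: "clock": time; "joint_positions": joint angles; "qd": joint speeds; "tau": joint torques, N m; "eef_pos": TCP position; "ee_rot": TCP orientation; "contact_force": force on the tool from outside, world axes, zero at the start; "torque": the same for the moment, N m; "opening": opening from 0.0 (shut) to 1.0 (fully open); "grip_force": force on a finger pad.
Only numpy, scipy, OpenCV 4.12 (cv2) and the standard library are available. Lean on these libraries where they do the work, as an engineer would, in place of code of your own. Each camera call takes 0.05 s, during which the arm holds its last target. There are 200 camera calls.

### The job

Take the L-shaped metal square off its sloping rest and stand it upright on the microscope stand's base plate, on the thin edge of its short leg, then slide it into the corner so that the short leg sits flat on the plate and the long leg's outer edge lies flush against the post, sticking straight out from the post's face. Keep a grip on the square and finish while holding it there, pressed steadily against both the post and the plate; do not let go. Leave the small dish, the black eyepiece and the jar where they stand.

Things in the scene. Friction and masses are not known exactly. Their poses are not given: they have to be found in the camera images.
- square: Loose flat L of bare aluminium, 12 mm thick, 0.17-0.3 kg. Origin at its outer corner (heel), mid-thickness; z up the long leg's outer edge, y along the short leg's outer edge to its end, x through the thickness. Long leg y 0-34, z 0-130 mm; short leg y 34-95, z 0-34 mm. Starts in the rest, z leaning 24 degrees (0.42 rad) from upright towards the robot.
- heel (a point): outer corner of the square, at its origin, mid-thickness
- leg_top (a point): point on the long leg's outer edge, 120 mm from the heel, mid-thickness
- toe (a point): point on the short leg's outer edge, 90 mm from the heel, mid-thickness
- rest: Fixed grey sloping tool rest, 120 mm wide (y), 90 mm deep, about 60 mm tall. Origin on the bench below its trough line, z up. Its back slopes 24 degrees from upright towards -x (the robot) and carries only the lowest 62 mm of the square, which stands on an 18 mm ledge, 22 mm above the bench; above that both faces of the long leg are free. Lifts out upwards.
- stand: Fixed microscope stand: black base plate 140 mm (x) by 200 mm (y) with its top 20 mm above the bench, and near its -y edge an upright post. Origin on the bench under the centre of the plate; z up; the post stands on the -y side.
- base_plate: The stand's dark steel plate, 140 x 200 x 14 mm. Origin at the centre of its underside, 6 mm above the bench; axes as the stand.
- post: The stand's square-section aluminium post, 40 mm (x) by 36 mm (y), 115 mm tall above the plate's top. Origin at the centre of its foot, on the plate's top; axes as the stand. Its flat +y face is the one to press against.
- corner (a point): middle of the corner line where the post's +y face meets the plate's top, 20 mm above the bench; axes as the stand (y away from the post, z up). The square is home when its heel lies on this corner line and its y and z axes follow these.
- dish: Bystander: small clear open dish 60 mm across, 14 mm high, on the plate's +x +y corner. Origin at its underside.
- eyepiece: Bystander: black eyepiece 38 mm across, 50 mm high, standing. Origin at its underside.
- jar: Bystander: small jar 44 mm across, 60 mm high. Origin at its underside.
Mind the look-alikes: they are no part of the job. What is shaped like the rest but pink is not meant. Several things have the shape of the square; the one meant has the colours described above.

How it is judged:
By the outcome, as a careful person would: the job done as asked, in the order asked, and still so for the second after the job is handed in, while the arm keeps its last pose, push and grip.
It also fails if it takes over 54 s, if anything falls off the work surface, if the arm or the gripper's body presses on something with over 40 N, if the wrist force passes 120 N, or if a joint passes its speed limit or range.

## Working session

There is one attempt and no reset: what is moved stays moved. The work goes in short steps, Python scripts to look and compute and a tool call to move; the robot and the scene stay as the last step left them, time stands still between calls to the robot, and variables do not carry over. Pictures are saved under pics/ and viewed, at most 10 in all, crops included, and the job is handed in when it is done.

Besides the shell and the picture viewer there is one more tool, called after "Emit:" as name(argument=value, ...) on one line, values as JSON. apply_moves: Moves the arm, as the interface text tells. Its arguments: {"type":"object","properties":{"steps":{"type":"array"},"force":{"type":"number"}},"required":["steps"]}

```bash
mkdir -p pics; ls
cat > h.py <<'E'
import numpy as np, cv2
from cell import bot, eyes, finder
def info(c):
    i=eyes.camera_info(c); return np.array(i["mtx"],float),np.array(i["D"],float),np.array(i["rvec"],float),np.array(i["tvec"],float)
def ray(c,px,I=None):
    K,D,r,t=I or info(c); R=cv2.Rodrigues(r)[0]
    u=cv2.undistortPoints(np.array([[px]],float),K,D)[0,0]
    return -R.T@t.ravel(), R.T@np.array([u[0],u[1],1])
def onz(c,px,z,I=None):
    o,d=ray(c,px,I); return o+d*(z-o[2])/d[2]
def proj(c,P,I=None):
    K,D,r,t=I or info(c); return cv2.projectPoints(np.array(P,float).reshape(-1,3),r,t,K,D)[0][:,0]
def tri(obs):
    A=np.zeros((3,3));b=np.zeros(3)
    for c,px in obs:
        o,d=ray(c,px);d/=np.linalg.norm(d);M=np.eye(3)-np.outer(d,d);A+=M;b+=M@o
    return np.linalg.solve(A,b)
def save(c,n,box=None,s=1):
    im=eyes.read_camera(c)[:,:,::-1]
    if box: im=im[box[1]:box[3],box[0]:box[2]]
    cv2.imwrite("pics/"+n,cv2.resize(im,None,fx=s,fy=s,interpolation=cv2.INTER_CUBIC))
E
python3 - <<'E'
from h import *
np.set_printoptions(precision=4,suppress=True)
for c in("top","side"):
    save(c,c+"1.png",s=1.25)
    for n in("square","heel","leg_top","toe","rest","stand","post","corner","dish","eyepiece","jar"):
        print(c,n,[(np.round(d["pixel"]).tolist(),round(d["score"],2)) for d in finder.find_in(n,c)[:4]])
    o,d=ray(c,[320,200]); print(o,d)
E
```

```text
pics
top square [([336.0, 254.0], 0.89), ([264.0, 152.0], 0.8), ([327.0, 147.0], 0.38)]
top heel [([343.0, 252.0], 0.73), ([265.0, 154.0], 0.59)]
top leg_top [([264.0, 156.0], 0.77), ([339.0, 252.0], 0.63)]
top toe [([339.0, 253.0], 0.81), ([266.0, 154.0], 0.77)]
top rest [([265.0, 162.0], 0.97), ([250.0, 212.0], 0.93)]
top stand [([409.0, 158.0], 0.57)]
top post [([434.0, 147.0], 0.8), ([379.0, 144.0], 0.56)]
top corner [([409.0, 154.0], 0.66), ([324.0, 148.0], 0.62)]
top dish [([436.0, 146.0], 0.62)]
top eyepiece []
top jar [([327.0, 147.0], 0.74)]
[0.3563 0.0014 1.0644] [ 0.1377  0.0156 -0.9904]
side square [([264.0, 274.0], 0.85), ([304.0, 139.0], 0.6)]
side heel [([304.0, 139.0], 0.71), ([269.0, 272.0], 0.58), ([321.0, 220.0], 0.41)]
side leg_top [([308.0, 142.0], 0.62)]
side toe [([300.0, 140.0], 0.79), ([266.0, 272.0], 0.73), ([444.0, 253.0], 0.21)]
side rest [([298.0, 162.0], 0.93), ([237.0, 181.0], 0.57)]
side stand [([440.0, 251.0], 0.77), ([302.0, 139.0], 0.39)]
side post [([474.0, 246.0], 0.96)]
side corner [([444.0, 253.0], 0.94), ([302.0, 138.0], 0.68), ([433.0, 249.0], 0.39)]
side dish [([419.0, 221.0], 0.98)]
side eyepiece [([321.0, 221.0], 0.72), ([473.0, 247.0], 0.68)]
side jar []
[ 0.0874 -0.4761  0.7688] [ 0.4599  0.4998 -0.734 ]
```

View pics/top1.png

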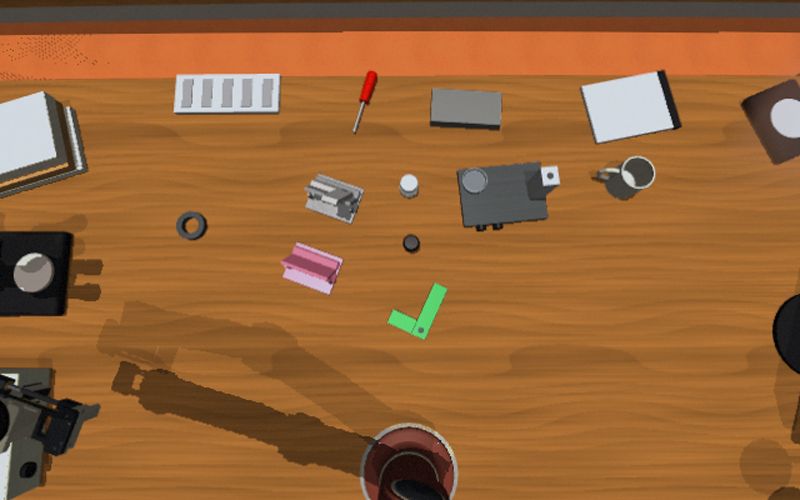

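View pics/side1.png

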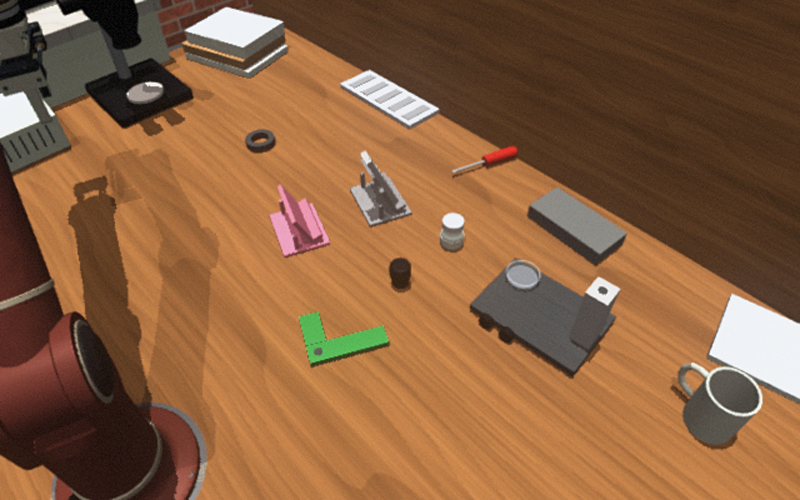

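The top view shows three L shapes and rests. The grey rest carrying the aluminium L is at about (265,158) in top and (304,145) in side. The green L at (336,254) and the empty pink rest at (250,212) are decoys. The stand is at (403,155) with its post at (438,142). I'll confirm with an enlarged crop.

Run:
```python
from h import *
np.set_printoptions(precision=4,suppress=True)
a=eyes.read_camera("top")[:,:,::-1][130:190,235:300]; b=eyes.read_camera("side")[:,:,::-1][112:187,270:340]
c=eyes.read_camera("top")[:,:,::-1][120:190,360:455]; d=eyes.read_camera("side")[:,:,::-1][195:305,370:500]
f=lambda i,s:cv2.resize(i,s,interpolation=cv2.INTER_CUBIC)
cv2.imwrite("pics/crop1.png",np.vstack([np.hstack([f(a,(325,300)),f(b,(280,300))]),np.hstack([f(c,(325,240)),f(d,(280,237+3))])]))
print("rest",onz("top",[267,163],.02)," post top",onz("top",[440,141],.135),onz("side",[481,233],.135))
for n,p in dict(dish=[379,145]).items(): print(n,onz("top",p,.034))
print("jar",onz("top",[327,148],.06),"eyep",onz("top",[329,194],.05), onz("side",[321,212],.05))
for i in ("top","wrist"): print(i, info(i)[2:], bot.get_obs()["ee_rot"])
o,d=ray("wrist",[320,200]);print(o,d, bot.get_obs()["eef_pos"],bot.get_obs()["clock"])
```

```text
rest [0.6126 0.1749 0.02  ]  post top [ 0.643  -0.3028  0.135 ] [ 0.6406 -0.3048  0.135 ]
dish [ 0.6624 -0.1559  0.034 ]
jar [ 0.6462 -0.0029  0.06  ] eyep [ 0.5145 -0.0082  0.05  ] [ 0.5154 -0.0136  0.05  ]
top (array([ 2.145 , -2.1492,  0.1426]), array([0.0081, 0.4996, 1.0051])) [[-0.9521  0.3058 -0.    ]
 [ 0.3058  0.9521 -0.0001]
 [ 0.     -0.0001 -1.    ]]
wrist (array([-2.3336, -1.7014, -0.2576]), array([-0.6505, -0.0338,  0.3926])) [[-0.9521  0.3058 -0.    ]
 [ 0.3058  0.9521 -0.0001]
 [ 0.     -0.0001 -1.    ]]
[0.1191 0.6449 0.3852] [ 0.2833 -0.0717 -0.9565] [0.1988 0.6188 0.2186] 1.4
```

View pics/crop1.png

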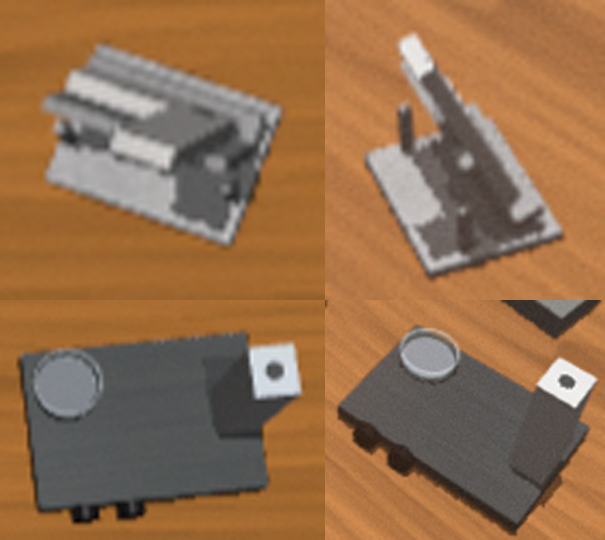

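The crop confirms it. The bare aluminium L stands in the grey rest, with its end face near top (264,159) and side (293,125). The stand is clear apart from the dish. Next I'll move above the rest for a close look.

```bash
cat >> h.py <<'E'
from scipy.spatial.transform import Rotation as Ro
def rz(a): return Ro.from_euler("z",a,degrees=True).as_matrix()
SQT=Ro.from_euler("y",-24,degrees=True).as_matrix()
def tool_from_sq(Rs): # tool x=y_sq, y=x_sq, z=-z_sq
    return np.stack([Rs[:,1],Rs[:,0],-Rs[:,2]],1)
def plan(p,R,p0=None,R0=None):
    o=bot.get_obs(); p0=np.array(o["eef_pos"]) if p0 is None else p0; R0=np.array(o["ee_rot"]) if R0 is None else R0
    s=R0.T@(np.array(p)-p0); w=np.degrees(Ro.from_matrix(R0.T@R).as_rotvec())
    print("shift mm",np.round(s*1000,1),"share tot",np.round(s/.25,4),"minrows",np.linalg.norm(s)/.0625,"| turn deg",np.round(w,2),"share",np.round(w/360,4),"minrows",np.linalg.norm(w)/10.7)
E
python3 - <<'E'
from h import *
np.set_printoptions(precision=4,suppress=True)
P=tri([("top",[264,159.4]),("side",[293.3,125])]);print("legtop end",P,proj("top",P),proj("side",P))
Rs=rz(-16.7)@SQT; Rt=tool_from_sq(Rs)
tgt=P+Rs[:,2]*0.13; print(tgt); plan(tgt,Rt)
E
```

```text
legtop end [0.5932 0.162  0.1425] [[264.2336 159.038 ]] [[292.8132 125.1027]]
[0.5426 0.1772 0.2612]
shift mm [-462.4 -315.3  -42.6] share tot [-1.8494 -1.2612 -0.1702] minrows 8.980022515587942 | turn deg [-18.96 -18.59  87.48] share [-0.0527 -0.0516  0.243 ] minrows 8.543802170455908
```

Emit:
apply_moves(steps=[[[0, 0, 0], [-0.185, -0.126, -0.017], 0], [[0, 0, 0], [-0.185, -0.126, -0.017], 0], [[0, 0, 0], [-0.185, -0.126, -0.017], 0], [[0, 0, 0], [-0.185, -0.126, -0.017], 0], [[0, 0, 0], [-0.185, -0.126, -0.017], 0], [[0, 0, 0], [-0.185, -0.126, -0.017], 0], [[0, 0, 0], [-0.185, -0.126, -0.017], 0], [[0, 0, 0], [-0.185, -0.126, -0.017], 0], [[0, 0, 0], [-0.185, -0.126, -0.017], 0], [[0, 0, 0], [-0.185, -0.126, -0.017], 0]])

```text
clock: 2.65
eef_pos: [0.5438, 0.1761, 0.2616]
ee_rot: [[-0.952, 0.306, 0.001], [0.306, 0.952, 0.0], [-0.0, 0.001, -1.0]]
contact_force: [-0.0, 0.0, 0.5]
opening: 0.996
grip_force: 0.0
```

Emit:
apply_moves(steps=[[[-0.0053, -0.0052, 0.0243], [0, 0, 0], 0], [[-0.0053, -0.0052, 0.0243], [0, 0, 0], 0], [[-0.0053, -0.0052, 0.0243], [0, 0, 0], 0], [[-0.0053, -0.0052, 0.0243], [0, 0, 0], 0], [[-0.0053, -0.0052, 0.0243], [0, 0, 0], 0], [[-0.0053, -0.0052, 0.0243], [0, 0, 0], 0], [[-0.0053, -0.0052, 0.0243], [0, 0, 0], 0], [[-0.0053, -0.0052, 0.0243], [0, 0, 0], 0], [[-0.0053, -0.0052, 0.0243], [0, 0, 0], 0], [[-0.0053, -0.0052, 0.0243], [0, 0, 0], 0], [[0, 0, 0], [0, 0, 0], 0]])

```text
clock: 4.03
eef_pos: [0.542, 0.1792, 0.2607]
ee_rot: [[0.283, 0.876, 0.391], [0.959, -0.258, -0.117], [-0.001, 0.409, -0.913]]
contact_force: [-0.1, -0.1, 0.1]
opening: 1.002
grip_force: 0.0
```

Run:
```python
from h import *
np.set_printoptions(precision=4,suppress=True)
o=bot.get_obs();print(o["clock"],o["eef_pos"],o["ee_rot"],o["joint_positions"])
plan([0.5426,.1772,.2612],tool_from_sq(rz(-16.7)@SQT))
save("wrist","w1.png",s=1.25)
print(info("wrist")[2:],[ (n,[(np.round(d["pixel"]).tolist(),round(d["score"],2)) for d in finder.find_in(n,"wrist")[:2]]) for n in("heel","leg_top","toe")])
```

```text
4.025 [0.542  0.1792 0.2607] [[ 0.283   0.8756  0.3915]
 [ 0.9591 -0.2577 -0.1169]
 [-0.0015  0.4085 -0.9127]] [-57.5982  21.5356  38.1839 109.7539   3.8707  34.2893 -42.8511]
shift mm [-1.8  1.2  0. ] share tot [-0.0072  0.0049  0.    ] minrows 0.034669532995610916 | turn deg [ 0.11 -0.03  0.27] share [ 0.0003 -0.0001  0.0008] minrows 0.027890079483911073
(array([-2.6983,  0.4801, -0.5179]), array([-0.5347,  0.3263,  0.3255])) [('heel', [([314.0, 162.0], 0.56), ([207.0, 353.0], 0.55)]), ('leg_top', [([315.0, 169.0], 0.82), ([209.0, 354.0], 0.71)]), ('toe', [([205.0, 354.0], 0.8), ([316.0, 164.0], 0.58)])]
```

View pics/w1.png

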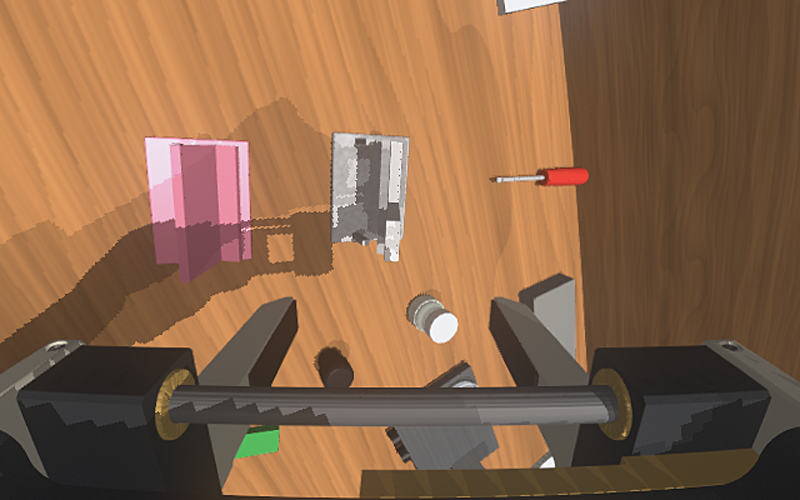

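The wrist view shows the grey rest with the square at about (296,155) in raw pixels, the pink rest at (157,165), and the fingers at the bottom. I'll check my estimate by overlaying the model on all three cameras.

```bash
cat >> h.py <<'E'
L=[(0,0),(0,130),(34,130),(34,34),(95,34),(95,0)]
def sqpts(p,R):
    return np.array([np.array(p)+R@np.array([x,y,z])/1000 for x in(-6,6) for y,z in L])
def draw(im,c,p,R,off,s,col,I=None):
    q=((proj(c,sqpts(p,R),I)-off)*s).astype(np.int32)
    cv2.polylines(im,[q[:6].reshape(-1,1,2)],True,col,1); cv2.polylines(im,[q[6:].reshape(-1,1,2)],True,col,1)
    for i in range(6): cv2.line(im,tuple(map(int,q[i])),tuple(map(int,q[i+6])),col,1)
E
python3 - <<'E'
from h import *
np.set_printoptions(precision=4,suppress=True)
P=np.array([0.5932,0.162,0.1425])
print(proj("wrist",P),info("wrist")[0]); o,d=ray("wrist",[320,200]);ob=bot.get_obs();R=np.array(ob["ee_rot"]);print("cam in tool",R.T@(o-ob["eef_pos"]),R.T@d)
tiles=[]
boxes=dict(top=(230,125,305,195),side=(265,105,350,185),wrist=(250,95,345,225))
for c,b in boxes.items():
    im=eyes.read_camera(c)[:,:,::-1][b[1]:b[3],b[0]:b[2]]; s=280/(b[3]-b[1])
    A=cv2.resize(im,None,fx=s,fy=s,interpolation=cv2.INTER_CUBIC); B=A.copy()
    Ra=rz(-16.7)@SQT; pa=P-Ra@np.array([0,.017,.13]); draw(B,c,pa,Ra,np.array(b[:2]),s,(0,0,255)); print(pa)
    tiles.append(np.vstack([A,B]))
t=np.hstack(tiles);print(t.shape); k=min(1,800/t.shape[1]); cv2.imwrite("pics/ov1.png",cv2.resize(t,None,fx=k,fy=k))
E
```

```text
[[314.2193 193.0378]] [[305.068    0.     314.4487]
 [  0.     305.068  201.3069]
 [  0.       0.       1.    ]]
cam in tool [ 0.0836 -0.0004 -0.1668] [-0.2926  0.017   0.9563]
[0.639  0.1305 0.0237]
[0.639  0.1305 0.0237]
[0.639  0.1305 0.0237]
(560, 803, 3)
```

View pics/ov1.png

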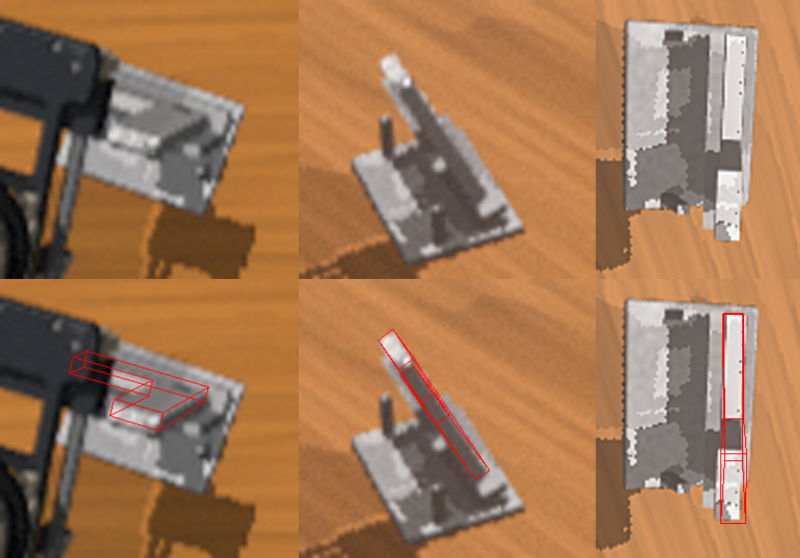

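The overlay of the pose, with the heel at about (0.639,0.1305,0.024), matches in all three views. Now I'll grasp the long leg 108 mm up from the heel.

Emit:
apply_moves(steps=[[[0, 0, 0.0008], [-0.007, 0.005, 0.08], 0], [[0, 0, 0], [0, 0, 0.09], 0], [[0, 0, 0], [0, 0, 0.09], 0], [[0, 0, 0], [0, 0, 0.09], 0], [[0, 0, 0], [0, 0, 0.09], 0], [[0, 0, 0], [0, 0, 0.09], 0], [[0, 0, 0], [0, 0, 0.09], 0], [[0, 0, 0], [0, 0, 0.064], 0], [[0, 0, 0], [0, 0, 0], 0], [[0, 0, 0], [0, 0, 0], 0.4]], force=20)

```text
clock: 5.62
eef_pos: [0.6107, 0.1555, 0.1062]
ee_rot: [[0.292, 0.872, 0.393], [0.956, -0.267, -0.117], [0.003, 0.41, -0.912]]
contact_force: [-0.7, -0.1, 0.0]
opening: 0.935
grip_force: 0.0
```

Emit:
apply_moves(steps=[[[0, 0, 0], [0, 0, 0], 0.7], [[0, 0, 0], [0, 0, 0], 1], [[0, 0, 0], [0, 0, 0], 1], [[0, 0, 0], [0, 0, 0], 1], [[0, 0, 0], [0, 0, 0], 1], [[0, 0, 0], [0, 0, 0], 1]])

```text
clock: 6.38
eef_pos: [0.6104, 0.1553, 0.1056]
ee_rot: [[0.292, 0.872, 0.392], [0.956, -0.267, -0.118], [0.002, 0.409, -0.912]]
contact_force: [-0.5, 0.2, -0.6]
opening: 0.298
grip_force: 0.0
```

Emit:
apply_moves(steps=[[[0, 0, 0], [0, 0, 0], 1], [[0, 0, 0], [0, 0, 0], 1], [[0, 0, 0], [0, 0, 0], 1], [[0, 0, 0], [0, 0, 0], 1]])

```text
clock: 6.88
eef_pos: [0.6101, 0.1553, 0.1054]
ee_rot: [[0.292, 0.873, 0.391], [0.956, -0.267, -0.118], [0.002, 0.409, -0.913]]
contact_force: [-0.0, 0.0, -0.0]
opening: 0.129
grip_force: 20.0
```

Emit:
apply_moves(steps=[[[0, 0, 0], [0, 0, 0], 1], [[0, 0, 0], [0, 0, 0], 1], [[0, 0, 0], [0, 0, 0], 1]], force=50)

```text
clock: 7.25
eef_pos: [0.6102, 0.1553, 0.1054]
ee_rot: [[0.292, 0.873, 0.391], [0.956, -0.267, -0.118], [0.002, 0.409, -0.913]]
contact_force: [-0.4, 0.5, -2.1]
opening: 0.126
grip_force: 50.0
```

Emit:
apply_moves(steps=[[[0, 0, 0], [0, 0.015, -0.034], 1], [[0, 0, 0], [0, 0.03, -0.068], 1], [[0, 0, 0], [0, 0.03, -0.068], 1], [[0, 0, 0], [0, 0.03, -0.068], 1], [[0, 0, 0], [0, 0.03, -0.068], 1], [[0, 0, 0], [0, 0.03, -0.068], 1], [[0, 0, 0], [0, 0.03, -0.068], 1], [[0, 0, 0], [0, 0.03, -0.068], 1], [[0, 0, 0], [0, 0.015, -0.034], 1], [[0, 0, 0], [0, 0, 0], 1]])

```text
clock: 8.5
eef_pos: [0.6096, 0.1553, 0.255]
ee_rot: [[0.292, 0.872, 0.393], [0.956, -0.268, -0.117], [0.003, 0.41, -0.912]]
contact_force: [-0.9, -0.1, -1.7]
opening: 0.127
grip_force: 50.0
```

Run:
```python
from h import *
np.set_printoptions(precision=4,suppress=True)
o=bot.get_obs();print(o["clock"],o["eef_pos"],o["contact_force"],o["torque"],o["opening"],o["joint_positions"])
# stand pose from top & side: plate corners (z=.02), post top corners (z=.135) -> refine crop px by hand
im={c:eyes.read_camera(c)[:,:,::-1] for c in("top","side")}
b=(360,115,460,190);s=4
A=cv2.resize(im["top"][b[1]:b[3],b[0]:b[2]],None,fx=s,fy=s,interpolation=cv2.INTER_CUBIC)
b2=(365,190,505,310)
B=cv2.resize(im["side"][b2[1]:b2[3],b2[0]:b2[2]],None,fx=2.8,fy=2.5*1,interpolation=cv2.INTER_CUBIC)
cv2.imwrite("pics/st.png",np.hstack([A,B]) )
```

```text
8.5 [0.6096 0.1553 0.255 ] [-0.928  -0.1403 -1.6861] [0.0769 0.6546 0.0406] 0.12732995959845472 [-46.0286  25.8147  32.4054 102.7791   0.3637  34.8666 -35.9771]
```

View pics/st.png

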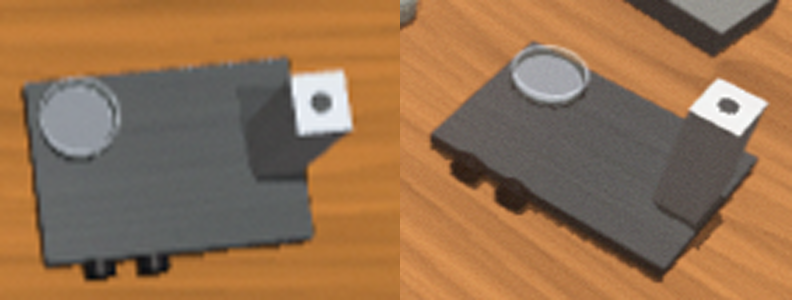

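The square is held and lifted, with the rest empty. Both views show the stand clearly, so I'll fit its pose from the plate and post-top corners.

Run:
```python
from h import *
from scipy.optimize import least_squares
np.set_printoptions(precision=4,suppress=True)
T=np.array([[365.5,136.25],[371.5,181],[438.25,174.5],[432.5,129.5],[432.75,133.25],[434.5,149],[448,147.5],[446.25,132.75]])
S=np.array([[411.4,206.8],[376.4,244],[458.6,297],[491.8,252],[478.6,222],[468.6,236.8],[487.1,244.8],[496.1,231.2]])
It,Is=info("top"),info("side")
def mod(v):
    x,y,a,yp=v
    m=np.array([[s*.07,t*.1,.02] for s,t in((1,1),(-1,1),(-1,-1),(1,-1))]+[[s*.02,yp+t*.018,.135] for s,t in((1,1),(-1,1),(-1,-1),(1,-1))])
    return m@rz(a).T+[x,y,0]
def f(v,w=(1,1)): return np.r_[(proj("top",mod(v),It)-T).ravel()*w[0],(proj("side",mod(v),Is)-S).ravel()*w[1]]
for w in((1,1),(1,0),(0,1)):
    r=least_squares(f,[.62,-.22,6,-.08],args=(w,),loss="soft_l1"); v=r.x
    print(w,v,"corner",rz(v[2])@[0,v[3]+.018,0]+[v[0],v[1],.02])
    if w==(1,1): print(f(v).reshape(-1,2).round(1).tolist())
```

```text
(1, 1) [ 0.635  -0.2263  5.9213 -0.0801] corner [ 0.6415 -0.2881  0.02  ]
[[0.4, -0.2], [0.2, 0.8], [0.8, 0.3], [-0.4, -0.3], [0.6, 1.1], [1.1, -0.2], [1.0, -0.0], [0.5, 0.2], [-0.3, -1.4], [-2.1, -0.9], [0.3, 0.5], [0.6, 0.1], [0.0, -0.8], [-0.3, -2.7], [-0.8, -0.4], [0.3, -0.2]]
(1, 0) [ 0.636  -0.2254  5.5823 -0.0788] corner [ 0.6419 -0.286   0.02  ]
(0, 1) [ 0.6339 -0.227   6.1791 -0.0805] corner [ 0.6407 -0.2892  0.02  ]
```

Run:
```python
from h import *
np.set_printoptions(precision=4,suppress=True)
o=bot.get_obs();p=np.array(o["eef_pos"]);R=np.array(o["ee_rot"])
R1=np.array([[.292,.873,.391],[.956,-.267,-.118],[.002,.409,-.913]])
h=R1.T@(np.array([.639,.1305,.0237])-[.6102,.1553,.1054]);print("heel in tool",h)
Rs=rz(5.9); Rt=tool_from_sq(Rs)
C=np.array([.6415,-.288,.02]); H=C+Rs@[0,.03,.09]; tcp=H-Rt@h; print(tcp)
plan(p,Rt); plan(tcp,Rt,p,Rt)
```

```text
heel in tool [-0.0155 -0.0017  0.0888]
[ 0.6385 -0.2426  0.1988]
shift mm [0. 0. 0.] share tot [0. 0. 0.] minrows 0.0 | turn deg [ 23.77   4.74 -22.56] share [ 0.066   0.0132 -0.0627] minrows 3.0944886751385536
shift mm [-398.8  -11.4   54.7] share tot [-1.5953 -0.0455  0.2189] minrows 6.443485485825682 | turn deg [0. 0. 0.] share [0. 0. 0.] minrows 0.0
```

Emit:
apply_moves(steps=[[[0.0165, 0.0033, -0.0157], [0, 0, 0], 1], [[0.0165, 0.0033, -0.0157], [0, 0, 0], 1], [[0.0165, 0.0033, -0.0157], [0, 0, 0], 1], [[0.0165, 0.0033, -0.0157], [0, 0, 0], 1], [[0, 0, 0], [0, 0, 0], 1]])

```text
clock: 9.22
eef_pos: [0.6109, 0.1535, 0.2526]
ee_rot: [[-0.1, 0.995, 0.002], [0.995, 0.1, -0.001], [-0.001, 0.002, -1.0]]
contact_force: [0.8, -0.1, -1.5]
opening: 0.126
grip_force: 50.0
```

Emit:
apply_moves(steps=[[[0, 0, 0], [-0.09, -0.003, 0], 1], [[0, 0, 0], [-0.177, -0.006, 0], 1], [[0, 0, 0], [-0.177, -0.006, 0], 1], [[0, 0, 0], [-0.177, -0.006, 0], 1], [[0, 0, 0], [-0.177, -0.006, 0], 1], [[0, 0, 0], [-0.177, -0.006, 0], 1], [[0, 0, 0], [-0.177, -0.006, 0], 1], [[0, 0, 0], [-0.177, -0.006, 0], 1], [[0, 0, 0], [-0.177, -0.006, 0], 1], [[0, 0, 0], [-0.089, -0.002, 0], 1], [[0, 0, 0], [0, 0, 0], 1]])

```text
clock: 10.6
eef_pos: [0.6364, -0.2445, 0.2541]
ee_rot: [[-0.1, 0.995, 0.001], [0.995, 0.1, -0.001], [-0.001, 0.001, -1.0]]
contact_force: [0.0, 0.9, -2.9]
opening: 0.123
grip_force: 50.0
```

Run:
```python
from h import *
np.set_printoptions(precision=4,suppress=True)
o=bot.get_obs();p=np.array(o["eef_pos"]);R=np.array(o["ee_rot"]);print(o["clock"],p,o["contact_force"],o["torque"],o["joint_positions"])
h=np.array([-.0155,0,.0888]);Rs=rz(5.9);Rt=tool_from_sq(Rs);C=np.array([.6415,-.288,.02])
plan(C+Rs@[0,.03,.146]-Rt@h,Rt)
Rq=np.stack([R[:,1],R[:,0],-R[:,2]],1);hp=p+R@h;print("heel",hp)
def stand(im,c,off,s,I):
    m=np.array([[a*.07,b*.1,.02] for a,b in((1,1),(-1,1),(-1,-1),(1,-1))]+[[a*.02,-.080+b*.018,z] for z in(.02,.135) for a,b in((1,1),(-1,1),(-1,-1),(1,-1))])@Rs.T+[.635,-.2263,0]
    q=((proj(c,m,I)-off)*s).astype(np.int32)
    for k in(0,4,8): cv2.polylines(im,[q[k:k+4].reshape(-1,1,2)],True,(0,255,255),1)
t=[]
for c,b in dict(wrist=(150,80,490,335),side=(370,150,520,310)).items():
    I=info(c);im=eyes.read_camera(c)[:,:,::-1][b[1]:b[3],b[0]:b[2]];s=300/(b[3]-b[1])
    A=cv2.resize(im,None,fx=s,fy=s,interpolation=cv2.INTER_CUBIC);B=A.copy();draw(B,c,hp,Rq,np.array(b[:2]),s,(0,0,255),I);stand(B,c,np.array(b[:2]),s,I);t.append(np.vstack([A,B]))
cv2.imwrite("pics/ov2.png",np.hstack(t))
```

```text
10.6 [ 0.6364 -0.2445  0.2541] [ 0.0104  0.8854 -2.889 ] [-0.0791 -0.0106  0.0074] [11.1062 37.4618 15.6051 72.8454 -9.9606 70.9307 32.6196]
shift mm [ 1.7  0.6 -0.7] share tot [ 0.0067  0.0023 -0.003 ] minrows 0.030756827056749925 | turn deg [ 0.05  0.04 -0.16] share [ 0.0001  0.0001 -0.0004] minrows 0.016147984730793347
heel [ 0.6381 -0.2599  0.1653]
```

View pics/ov2.png

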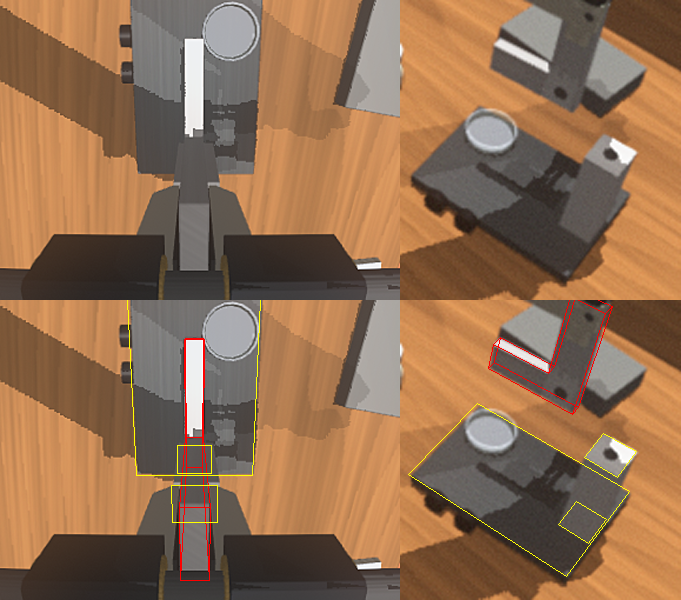

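The overlay matches, so the held square is where I expected, the stand fit is within about 2 mm, and the dish is clear. Next I'll trim the yaw slightly, move to about 10 mm from the post, and descend.

Emit:
apply_moves(steps=[[[0, 0, 0.0006], [-0.035, 0.002, 0], 1], [[0, 0, 0], [-0.035, 0, 0], 1], [[0, 0, 0], [0, 0, 0.06], 1], [[0, 0, 0], [0, 0, 0.08], 1], [[0, 0, 0], [0, 0, 0.08], 1], [[0, 0, 0], [0, 0, 0.08], 1], [[0, 0, 0], [0, 0, 0.08], 1], [[0, 0, 0], [0, 0, 0.08], 1], [[0, 0, 0], [0, 0, 0.05], 1], [[0, 0, 0], [0, 0, 0.02], 1], [[0, 0, 0], [0, 0, 0], 1], [[0, 0, 0], [0, 0, 0], 1]])

```text
clock: 12.2
eef_pos: [0.6407, -0.2602, 0.1226]
ee_rot: [[-0.1, 0.995, 0.003], [0.995, 0.1, -0.0], [-0.001, 0.003, -1.0]]
contact_force: [-0.3, -0.8, -1.6]
opening: 0.126
grip_force: 50.0
```

Run:
```python
from h import *
np.set_printoptions(precision=4,suppress=True)
o=bot.get_obs();p=np.array(o["eef_pos"]);R=np.array(o["ee_rot"]);print(o["clock"],p,o["contact_force"],o["torque"],o["opening"])
h=np.array([-.0155,0,.0888]);Rs=rz(5.6);Rq=np.stack([R[:,1],R[:,0],-R[:,2]],1);hp=p+R@h;print("heel in corner frame mm",Rs.T@(hp-[.6415,-.288,.02])*1000)
b=(375,170,505,300);I=info("side");im=eyes.read_camera("side")[:,:,::-1][b[1]:b[3],b[0]:b[2]];s=4
A=cv2.resize(im,None,fx=s,fy=s,interpolation=cv2.INTER_CUBIC);cv2.imwrite("pics/s3.png",A)
```

```text
12.2 [ 0.6407 -0.2602  0.1226] [-0.313  -0.7673 -1.5899] [-0.0613  0.0643 -0.04  ] 0.12633866577906097
heel in corner frame mm [ 2.1977 12.1792 13.7908]
```

View pics/s3.png

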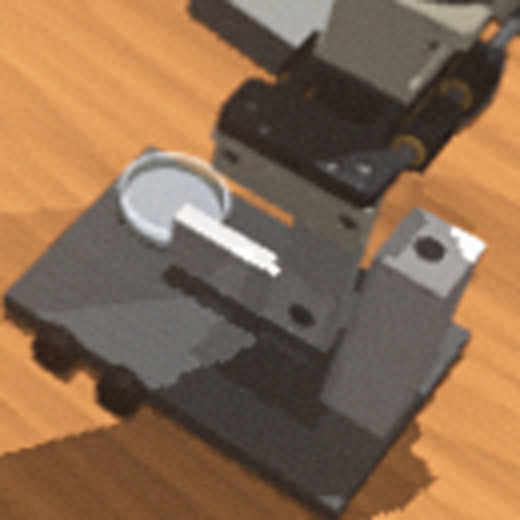

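The square is upright about 12 mm from the post and above the plate, clear of the dish. Now a slow descent to contact.

Emit:
apply_moves(steps=[[[0, 0, 0], [0, -0.006, 0.01], 1], [[0, 0, 0], [0, 0, 0.01], 1], [[0, 0, 0], [0, 0, 0.01], 1], [[0, 0, 0], [0, 0, 0.006], 1], [[0, 0, 0], [0, 0, 0.004], 1], [[0, 0, 0], [0, 0, 0], 1]])

```text
clock: 13.0
eef_pos: [0.6386, -0.2601, 0.1115]
ee_rot: [[-0.1, 0.995, 0.002], [0.995, 0.1, 0.0], [0.0, 0.002, -1.0]]
contact_force: [-0.3, -0.6, -1.7]
opening: 0.13
grip_force: 50.0
```

Emit:
apply_moves(steps=[[[0, 0, 0], [0, 0, 0.004], 1], [[0, 0, 0], [0, 0, 0.004], 1], [[0, 0, 0], [0, 0, 0], 1]])

```text
clock: 13.38
eef_pos: [0.6385, -0.2601, 0.1096]
ee_rot: [[-0.1, 0.995, 0.001], [0.995, 0.1, 0.0], [0.0, 0.002, -1.0]]
contact_force: [0.7, -0.5, -1.9]
opening: 0.124
grip_force: 50.0
```

Emit:
apply_moves(steps=[[[0, 0, 0], [0, 0, 0.004], 1], [[0, 0, 0], [0, 0, 0], 1]])

```text
clock: 13.62
eef_pos: [0.6387, -0.2601, 0.1087]
ee_rot: [[-0.1, 0.995, 0.002], [0.995, 0.1, 0.0], [0.0, 0.002, -1.0]]
contact_force: [0.2, 0.4, -2.2]
opening: 0.126
grip_force: 50.0
```

Emit:
apply_moves(steps=[[[0, 0, 0], [0, 0, 0.004], 1], [[0, 0, 0], [0, 0, 0], 1]])

```text
clock: 13.88
eef_pos: [0.6388, -0.2603, 0.1085]
ee_rot: [[-0.1, 0.995, 0.002], [0.995, 0.1, 0.0], [-0.0, 0.002, -1.0]]
contact_force: [-1.0, -0.1, 3.0]
opening: 0.125
grip_force: 50.0
```

It touches the plate at the expected height. Now I'll add light down pressure and slide toward the post.

Emit:
apply_moves(steps=[[[0, 0, 0], [0, 0, 0.003], 1], [[0, 0, 0], [-0.006, 0, 0], 1], [[0, 0, 0], [-0.006, 0, 0], 1], [[0, 0, 0], [-0.006, 0, 0], 1], [[0, 0, 0], [-0.006, 0, 0], 1], [[0, 0, 0], [0, 0, 0], 1]])

```text
clock: 14.62
eef_pos: [0.6395, -0.2622, 0.1074]
ee_rot: [[-0.101, 0.995, 0.001], [0.995, 0.101, 0.007], [0.007, 0.002, -1.0]]
contact_force: [-1.6, 3.8, 5.4]
opening: 0.128
grip_force: 50.0
```

Emit:
apply_moves(steps=[[[0, 0, 0], [-0.005, 0, 0], 1], [[0, 0, 0], [-0.005, 0, 0], 1], [[0, 0, 0], [0, 0, 0], 1]])

```text
clock: 15.0
eef_pos: [0.6401, -0.2643, 0.1074]
ee_rot: [[-0.101, 0.995, 0.002], [0.995, 0.101, 0.007], [0.007, 0.002, -1.0]]
contact_force: [-1.4, 3.4, 5.4]
opening: 0.126
grip_force: 50.0
```

Emit:
apply_moves(steps=[[[0, 0, 0], [-0.006, 0, 0], 1], [[0, 0, 0], [-0.006, 0, 0], 1], [[0, 0, 0], [0, 0, 0], 1]])

```text
clock: 15.38
eef_pos: [0.6407, -0.268, 0.1075]
ee_rot: [[-0.101, 0.995, 0.003], [0.995, 0.101, 0.006], [0.006, 0.003, -1.0]]
contact_force: [-0.6, 5.1, 5.8]
opening: 0.129
grip_force: 50.0
```

Emit:
apply_moves(steps=[[[0, 0, 0], [-0.006, 0, 0], 1], [[0, 0, 0], [-0.006, 0, 0], 1], [[0, 0, 0], [0, 0, 0], 1]])

```text
clock: 15.75
eef_pos: [0.6411, -0.2708, 0.1074]
ee_rot: [[-0.101, 0.995, 0.003], [0.995, 0.101, 0.006], [0.006, 0.003, -1.0]]
contact_force: [-0.3, 3.3, 4.8]
opening: 0.124
grip_force: 50.0
```

Emit:
apply_moves(steps=[[[0, 0, 0], [-0.006, 0, 0], 1], [[0, 0, 0], [-0.006, 0, 0], 1], [[0, 0, 0], [0, 0, 0], 1]])

```text
clock: 16.12
eef_pos: [0.6413, -0.2712, 0.1072]
ee_rot: [[-0.102, 0.995, 0.001], [0.995, 0.102, 0.011], [0.01, 0.002, -1.0]]
contact_force: [-0.7, 6.5, 6.0]
opening: 0.129
grip_force: 50.0
```

Emit:
apply_moves(steps=[[[0, -0.0017, 0], [-0.004, 0, 0.004], 1], [[0, 0, 0], [0, 0, 0], 1], [[0, 0, 0], [0, 0, 0], 1]])

```text
clock: 16.5
eef_pos: [0.6413, -0.2719, 0.107]
ee_rot: [[-0.102, 0.995, 0.002], [0.995, 0.102, 0.0], [-0.0, 0.002, -1.0]]
contact_force: [-2.0, 8.9, 10.3]
opening: 0.123
grip_force: 50.0
```

```bash
cat > st.py <<'E'
from h import *
np.set_printoptions(precision=4,suppress=True)
o=bot.get_obs();p=np.array(o["eef_pos"]);R=np.array(o["ee_rot"]);print(o["clock"],p,R[:,0],R[:,2],"F",o["contact_force"],"M",o["torque"],o["opening"])
h=np.array([-.0155,0,.0888]);print("heel",p+R@h)
E
python3 st.py
```

```text
16.5 [ 0.6413 -0.2719  0.107 ] [-0.1024  0.9947 -0.0001] [ 0.0024  0.0002 -1.    ] F [-1.9911  8.8513 10.3075] M [ 2.4378  0.8166 -0.0952] 0.12300146291389492
heel [ 0.6431 -0.2873  0.0182]
```

Run:
```python
from h import *
o=bot.get_obs();p=np.array(o["eef_pos"]);R=np.array(o["ee_rot"])
h=np.array([-.0155,0,.0873]);hp=p+R@h;Rq=np.stack([R[:,1],R[:,0],-R[:,2]],1)
t=[]
for c,b in dict(side=(400,190,500,300),wrist=(270,60,370,170)).items():
    I=info(c);im=eyes.read_camera(c)[:,:,::-1][b[1]:b[3],b[0]:b[2]];s=5 if c=="side" else 2.5
    A=cv2.resize(im,None,fx=s,fy=s,interpolation=cv2.INTER_CUBIC);B=A.copy();draw(B,c,hp,Rq,np.array(b[:2]),s,(0,0,255),I)
    t+= [A] if c=="side" else [np.vstack([A,B])]
cv2.imwrite("pics/f1.png",np.hstack(t))
```

View pics/f1.png

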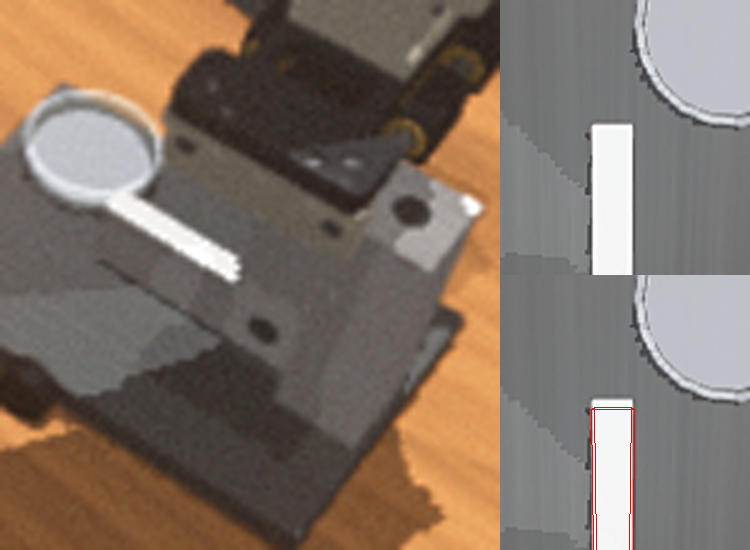

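The side crop hints at a thin gap under the toe, and the wrist view shows the toe about 2 mm beyond the model. The square may have rotated about 1° in the grip from friction, toe up and top toward the post. I'll turn the tool toe-down in small steps while pressing and watch the moments.

Emit:
apply_moves(steps=[[[0, -0.0012, 0], [0, 0, 0], 1], [[0, 0, 0], [0, 0, 0], 1], [[0, 0, 0], [0, 0, 0], 1]])

```text
clock: 16.98
eef_pos: [0.6414, -0.2722, 0.107]
ee_rot: [[-0.102, 0.995, 0.003], [0.995, 0.102, -0.008], [-0.008, 0.003, -1.0]]
contact_force: [-2.4, 8.0, 9.1]
opening: 0.129
grip_force: 50.0
```

```bash
python3 st.py
```

```text
16.975 [ 0.6414 -0.2722  0.107 ] [-0.1024  0.9947 -0.0084] [ 0.0035 -0.0081 -1.    ] F [-2.4386  8.0171  9.0923] M [ 2.2872  0.7989 -0.0295] 0.12935436042135487
heel [ 0.6433 -0.2884  0.0184]
```

Emit:
apply_moves(steps=[[[0, -0.0012, 0], [0, 0, 0], 1], [[0, 0, 0], [0, 0, 0], 1], [[0, 0, 0], [0, 0, 0], 1]])

```text
clock: 17.35
eef_pos: [0.6414, -0.2727, 0.107]
ee_rot: [[-0.102, 0.995, 0.004], [0.995, 0.102, -0.016], [-0.017, 0.003, -1.0]]
contact_force: [-2.2, 7.5, 8.4]
opening: 0.127
grip_force: 50.0
```

```bash
python3 st.py
```

```text
17.35 [ 0.6414 -0.2727  0.107 ] [-0.1023  0.9946 -0.0167] [ 0.0044 -0.0163 -0.9999] F [-2.2108  7.5196  8.4337] M [ 2.1578  0.7809 -0.0398] 0.1268131584634799
heel [ 0.6434 -0.2895  0.0184]
```

Emit:
apply_moves(steps=[[[0, -0.0012, 0], [0, 0, 0], 1], [[0, 0, 0], [0, 0, 0], 1], [[0, 0, 0], [0, 0, 0], 1]])

```text
clock: 17.73
eef_pos: [0.6415, -0.2731, 0.1069]
ee_rot: [[-0.102, 0.995, 0.005], [0.994, 0.102, -0.024], [-0.025, 0.003, -1.0]]
contact_force: [-1.2, 6.8, 8.2]
opening: 0.126
grip_force: 50.0
```

```bash
python3 st.py
```

```text
17.725 [ 0.6415 -0.2731  0.1069] [-0.1021  0.9945 -0.0249] [ 0.0054 -0.0245 -0.9997] F [-1.1981  6.83    8.1911] M [ 2.1183  0.7266 -0.0902] 0.12598677268065728
heel [ 0.6435 -0.2907  0.0186]
```

Emit:
apply_moves(steps=[[[0, -0.0012, 0], [0, 0, 0], 1], [[0, 0, 0], [0, 0, 0], 1], [[0, 0, 0], [0, 0, 0], 1]])

```text
clock: 18.1
eef_pos: [0.6415, -0.2734, 0.1069]
ee_rot: [[-0.102, 0.995, 0.006], [0.994, 0.102, -0.033], [-0.033, 0.003, -0.999]]
contact_force: [-1.8, 5.9, 8.9]
opening: 0.126
grip_force: 50.0
```

```bash
python3 st.py
```

```text
18.1 [ 0.6415 -0.2734  0.1069] [-0.102   0.9942 -0.0331] [ 0.0064 -0.0326 -0.9994] F [-1.7919  5.9178  8.8771] M [ 2.0458  0.7333 -0.0099] 0.12576324605412967
heel [ 0.6437 -0.2917  0.0187]
```

Forces keep dropping as it turns. Before going further I'll measure the short leg's actual slope from its bright top edge in the side view, and the toe position in the wrist view.

```bash
cat > ang.py <<'E'
from h import *
np.set_printoptions(precision=2,suppress=True)
o=bot.get_obs();p=np.array(o["eef_pos"]);R=np.array(o["ee_rot"])
yaw=np.degrees(np.arctan2(R[1,1],R[0,1]));Rs=rz(yaw)
g=np.mean([cv2.cvtColor(eyes.read_camera("side"),cv2.COLOR_RGB2GRAY).astype(float) for _ in range(2)],0)
pts={"low":[], "up":[]}
for c in range(425,445):
    r0=231+(c-421.6)*.577
    rows=np.arange(int(r0)-7,int(r0)+8);v=g[rows,c];k=np.argmax(v);th=(v[k]+v[-1])/2
    for s,n in((1,"low"),(-1,"up")):
        j=k
        th=(v[k]+(np.median(v[-4:]) if s>0 else np.median(v[:4])))/2
        while 0<j+s<len(v)-1 and v[j+s]>th: j+=s
        if not 0<=j+s<len(v): continue
        pts[n].append([c,rows[j]+s*(v[j]-th)/(v[j]-v[j+s])])
C=p+R@np.array([-.0155,0,.0])
for n,xo in(("low",-.006),("up",.006)):
    P=[]
    for q in pts[n]:
        oo,d=ray("side",q);nx=Rs[:,0];t=(nx@(C+nx*xo-oo))/(nx@d);P.append(Rs.T@(oo+t*d-[.6415,-.288,.02]))
    P=np.array(P)*1000;A=np.polyfit(P[:,1],P[:,2],1);res=P[:,2]-np.polyval(A,P[:,1])
    m=abs(res)<2*res.std();A=np.polyfit(P[m,1],P[m,2],1);print(n,"slope deg",np.degrees(np.arctan(A[0])),"z at y=34,90",np.polyval(A,[34,90]),"y range",P[:,1].min(),P[:,1].max(),"rms",res[m].std())
# wrist toe
w=cv2.cvtColor(eyes.read_camera("wrist"),cv2.COLOR_RGB2GRAY).astype(float)
col=w[95:150,311:319].mean(1);th=(col.max()+col[:8].mean())/2;i=np.argmax(col>th);e=95+i-1+(th-col[i-1])/(col[i]-col[i-1])
P=onz("wrist",[315,e],.054);print("toe row",e,"toe y in corner frame at z34",(Rs.T@(P-[.6415,-.288,.02]))*1000)
E
python3 ang.py
```

```text
low slope deg -0.6840864062569918 z at y=34,90 [32.42 31.76] y range 41.48676033595927 85.2671165029048 rms 0.5092053618018507
up slope deg -0.47859462457337704 z at y=34,90 [32.85 32.38] y range 47.92491151421061 93.51337047024019 rms 0.46919611969713826
toe row 103.95188973647711 toe y in corner frame at z34 [ 1.39 98.69 34.  ]
```

The slope is now level to within measurement error (about −0.6±0.5°), and the toe shift agrees with the square having rotated flat along with the tool. Now I'll push more firmly into the corner with a small turn to compensate, then re-measure.

Emit:
apply_moves(steps=[[[0, -0.0006, 0], [-0.006, 0, 0.001], 1], [[0, -0.0006, 0], [-0.006, 0, 0.001], 1], [[0, 0, 0], [0, 0, 0], 1], [[0, 0, 0], [0, 0, 0], 1]])

```text
clock: 18.75
eef_pos: [0.6416, -0.2736, 0.1069]
ee_rot: [[-0.103, 0.995, 0.006], [0.994, 0.103, -0.035], [-0.036, 0.002, -0.999]]
contact_force: [-3.8, 10.1, 12.1]
opening: 0.124
grip_force: 50.0
```

```bash
python3 st.py; python3 ang.py
```

```text
18.75 [ 0.6416 -0.2736  0.1069] [-0.1025  0.9941 -0.0356] [ 0.0058 -0.0352 -0.9994] F [-3.7538 10.1044 12.1271] M [ 2.9461  1.0492 -0.0947] 0.12401303406039599
heel [ 0.6437 -0.2921  0.0187]
low slope deg -1.4089214751919352 z at y=34,90 [32.99 31.61] y range 42.10244349062158 85.25942266043872 rms 0.9220476608364058
up slope deg -0.5036197238377954 z at y=34,90 [32.92 32.43] y range 47.906086234642686 93.49700274717932 rms 0.4579126416646718
toe row 103.6894120458891 toe y in corner frame at z34 [ 1.35 98.58 34.  ]
```

Emit:
apply_moves(steps=[[[0, -0.0012, 0], [0, 0, 0], 1], [[0, -0.0012, 0], [0, 0, 0], 1], [[0, 0, 0], [0, 0, 0], 1], [[0, 0, 0], [0, 0, 0], 1]])

```text
clock: 19.4
eef_pos: [0.6416, -0.2745, 0.1068]
ee_rot: [[-0.102, 0.995, 0.008], [0.993, 0.103, -0.052], [-0.053, 0.002, -0.999]]
contact_force: [-3.2, 10.4, 11.2]
opening: 0.125
grip_force: 50.0
```

```bash
python3 st.py; python3 ang.py;python3 ang.py
```

```text
19.4 [ 0.6416 -0.2745  0.1068] [-0.1024  0.9934 -0.0526] [ 0.0077 -0.0521 -0.9986] F [-3.187  10.3879 11.1704] M [ 2.5924  0.9786 -0.0733] 0.12521792051256525
heel [ 0.6439 -0.2946  0.0189]
low slope deg -4.213000671520275 z at y=34,90 [34.91 30.78] y range 43.225736114385434 85.2700557630362 rms 1.7618619744036568
up slope deg -0.5480930349250204 z at y=34,90 [33.02 32.48] y range 47.934290369659664 93.46584444741437 rms 0.4624451482535662
toe row 100.89010695187166 toe y in corner frame at z34 [ 1.36 98.59 34.  ]
low slope deg -4.240548931210316 z at y=34,90 [34.91 30.76] y range 43.2217103358455 85.27514284222411 rms 1.7625830636145272
up slope deg -0.5511094450848426 z at y=34,90 [33.   32.46] y range 47.9159995748673 93.486420279517 rms 0.45951737305074103
toe row 100.89004259850905 toe y in corner frame at z34 [ 1.36 98.59 34.  ]
```

Turning the tool another 1° left the toe position and slope unchanged, so the square slips in the grip and is seated on both plate and post. One last look before handing in.

```bash
python3 - <<'E'
from h import *
t=[]
for c,b,s in(("side",(390,190,500,300),4.5),("wrist",(240,40,400,290),2.0)):
    im=eyes.read_camera(c)[:,:,::-1][b[1]:b[3],b[0]:b[2]]
    t.append(cv2.resize(im,(int((b[2]-b[0])*s),500),interpolation=cv2.INTER_CUBIC))
cv2.imwrite("pics/fin.png",np.hstack(t))
E
python3 st.py
```

```text
19.8 [ 0.6416 -0.2745  0.1068] [-0.1024  0.9934 -0.0526] [ 0.0078 -0.0521 -0.9986] F [-2.03    9.2124 11.1728] M [ 2.5347  0.9212 -0.027 ] 0.12641963203565637
heel [ 0.6439 -0.2946  0.019 ]
```

View pics/fin.png

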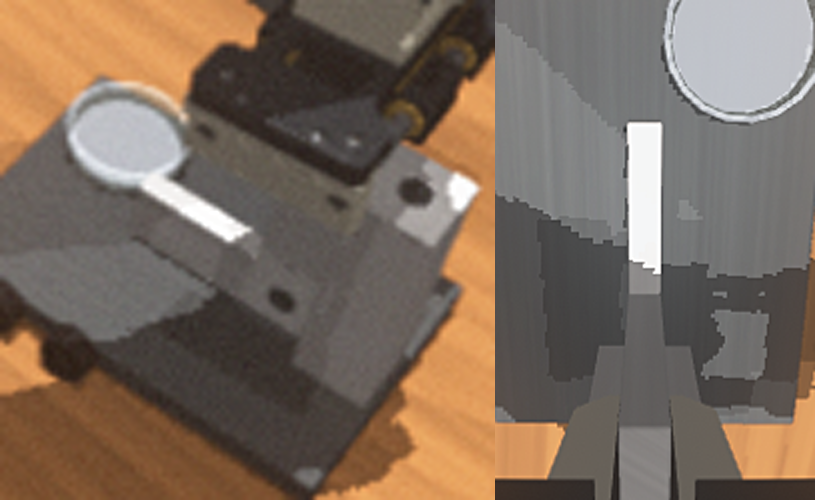

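The square stands on the plate against the post, straight out from its face, and the dish is untouched. It is pressed steadily, with about 9 N on the post and 11 N on the plate.

```bash
python3 -c "
from cell import bot
print(bot.finish_job())"
```

```text
the job is handed in; nothing more can be done
None
```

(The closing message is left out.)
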